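# Load a pin blank for laser marking

### The arm

A 6-joint arm with a two-finger parallel gripper is mounted at the origin on the work surface. World frame = base frame: x ahead of the robot, y to its left, z up, the work surface at z = 0. Lengths are in m, angles in degrees, forces in N, time in s.
With the tool pointing down it reaches from about 0.3 to 0.75 m from the base axis. Payload 8.5 kg.
Tool frame: the origin (TCP) lies on the centre line of the jaws, within the pads' length; the fingertips stand 19 mm ahead of it and the grasp point (between the pads) is the TCP; z points along the fingers, x is the direction in which the jaws open and shut, and the axes are right-handed (so a half turn about z gives the same grasp; the last joint's range is limited). The gripper opens to 85 mm and grips with 20 to 120 N. Pads are 22 mm wide; open, the fingers measure 114 mm over their backs; the gripper's body (76 mm by 85 mm) begins 54 mm behind the grasp point. The pads swing forward as they close: fully open they stand 13 mm farther back than shut.
Start: joints at [64.383, 21.807, 74.336, -0, 83.858, -12.336], TCP at [0.126, 0.535, 0.25] pointing down, gripper open.
Joint ranges: [-178.18, 178.18], [-50.72, 133.34], [12.68, 142.11], [-81.47, 261.47], [9.98, 163.14], [-165.26, 165.26]. Speed limits (degrees/s): [136.94, 136.94, 180, 180, 180, 180].

### API

Orientations are given as a 3x3 rotation matrix whose columns are the frame's x, y, z axes.
In Python, from rig import env, cams, order gives the robot as it stands.
- The arm moves only by the tool step_arm, never from a script. Its argument "steps" is a list of rows, each an object with "xyz": the shift along the tool's x, y, z normalised to -1 to 1, where 1 is 0.04 m, a list of three; "turn": the turn, a rotation vector about the tool's x, y, z normalised to -1 to 1, where 1 is 0.08 rad, a list of three; "gripper": the gripper command: -1 is shut, 1 is fully open, values between are in proportion. A call has 1 to 20 rows; each row shifts and turns the commanded pose from where the row before left it, along the tool's axes as they then stand; what a row does not reach is not made up. A row lasts 1/12 s, in which the tool goes at most 41.7 mm and 7.16 degrees, less where a joint would pass 70% of its speed; a pose out of reach is approached as far as the arm can. A call with a number of a shift or a turn outside -1 to 1 is refused whole. A call with a gripper value outside its range is refused whole. The fingers move at their own pace and stop on an object; "squeeze" is the grip in N (left out, the last holds). Time passes only in rows, so rows that do not move let the fingers close. It gives the time, the measured TCP pose, the force and the opening at its end, in the units of the state.
- env.observe(): the state, without advancing time (a new reading comes with each control period).
- cams.get_image(name): name is "side" or "top"; returns (picture, depth): 400x640x3 uint8, red, green, blue; 400x640 float32, m along the optical axis (not along the pixel's ray), 0 where there is no reading.
- cams.camera_info(name): a dict with "fx", "fy", "cx", "cy" (pixels), "extrinsics" (4x4, takes a point from camera to world coordinates). Camera axes: x right, y down, z forward; pixel columns grow to the right and rows downward; lengths in m; the calibration is good to about 2 mm. A picture is of the moment at which its call begins. camera_info takes no time and is no camera call.
- order.close_job(): hands the job in, once; it reports no verdict.
The state is a dict: "time_s": time; "q": joint angles; "qvel": joint speeds; "joint_efforts": joint torques, N m; "position": TCP position; "tool_rot": TCP orientation; "ft_force": force on the tool from outside, world axes, zero at the start; "wrist_torque": the same for the moment, N m; "grip_width": finger opening in m.
Only numpy, scipy, OpenCV 4.12 (cv2) and the standard library are available. Lean on these libraries where they do the work, as an engineer would, in place of code of your own. Each camera call takes 0.05 s, during which the arm holds its last target. There are 200 camera calls.

### The job

Two V-groove fixtures are bolted side by side at the laser marking station, each with a round metal pin lying in its groove. Push the longer pin along its groove, without lifting it out, until its end touches the end stop, and let go of it there. Leave the shorter pin in the other fixture as it is.

Things in the scene. Friction and masses are not known exactly. Their poses are not given: they have to be found in the camera images.
- long_pin_center (a point): Centre of the longer pin: a plain loose aluminium cylinder, 110 mm long, 24 mm diameter, about 0.1 to 0.2 kg, lying in the groove of its fixture, 45 to 85 mm short of the stop, nothing behind it. Its x axis runs along the pin (it may be rolled about this axis). It slides with 1 to 4 N, with a brief peak of up to 10 N if first touched briskly.
- stop_face (a point): Point on the end stop's face where the longer pin's end must touch, at the height of the lying pin's axis (45 mm above the table). Its x axis is level and points along the groove into the stop (mainly away from the robot), y across the groove, z up. The pin is home when its centre is 55 mm before this point. The stop is a rigid aluminium plate 14 mm thick, 70 mm wide, top 62 mm above the table.
- vblock_a: Fixture of the longer pin: a fixed black steel V-block, 220 x 70 mm, top face 40 mm above the table; origin at the centre of its underside, x along the groove towards the stop (face at x = 100 mm). The groove is a 90 degree V, 24 mm wide, 12 mm deep: the pin's upper 17 mm stand proud of the top face. It is open at the end towards the robot.
- short_pin_center (a point): Centre of the shorter pin, to be left alone: 60 mm long, 24 mm diameter, lying in the groove of the other, identical fixture, which stands to the left or the right of the first. x axis along the pin.
Not all that is in view belongs to the job. What is shaped like the vblock_a but green or red is not meant.

How it is judged (in metres and radians):
At the end, for the whole second after the job is handed in: The longer pin lies in its groove (within 10 mm sideways and in height, 10 degrees), its end touching the end stop (gap under 6 mm), and the shorter pin is within 15 mm of where it was (x of long_pin_center in the frame of stop_face between -0.061 and -0.045 m and y of long_pin_center in the frame of stop_face between -0.01 and 0.01 m and z of long_pin_center in the frame of stop_face between -0.01 and 0.01 m and angle between the x axis of long_pin_center and the x axis of stop_face, either way round below 0.17 rad and distance of short_pin_center from where it was at the start of the episode below 0.015 m).
It fails at once if the longer pin is lifted out of its groove (more than 15 mm up) (z of long_pin_center in the frame of stop_face above 0.015 m).
It fails at once if the shorter pin is moved by more than 15 mm (distance of short_pin_center from where it was at the start of the episode above 0.015 m).
It also fails if it takes over 32 s, if anything falls off the work surface, if the arm or the gripper's body presses on something with over 40 N, if the wrist force passes 120 N, or if a joint passes its speed limit or range.

## Working session

There is one attempt and no reset: what is moved stays moved. The work goes in short steps, Python scripts to look and compute and a tool call to move; the robot and the scene stay as the last step left them, time stands still between calls to the robot, and variables do not carry over. Pictures are saved under pics/ and viewed, about 8 in all and at most 12, crops included, and the job is handed in when it is done.

Besides the shell and the picture viewer there is one more tool, called after ">>>" as name([rows], argument=value, ...), one row to a line, values as JSON. step_arm: Moves the arm, as the interface text tells. Scaled input: -1 to 1 covers 0.04 m each way for a shift and 0.08 rad each way for a turn. Its arguments: {"type":"object","properties":{"steps":{"type":"array"},"squeeze":{"type":"number"}},"required":["steps"]}

```bash
mkdir -p pics; ls
cat > h.py <<'E'
from rig import env,cams,order
import numpy as np,cv2
def grab(n,tag):
    im,d=cams.get_image(n); cv2.imwrite(f'pics/{tag}.png',im[:,:,::-1]); np.save(f'{tag}.npy',d); return im,d
def pts(n,d):
    k=cams.camera_info(n); v,u=np.indices(d.shape)
    P=np.stack([(u-k['cx'])/k['fx']*d,(v-k['cy'])/k['fy']*d,d,np.ones_like(d)],-1)
    return (P@np.array(k['extrinsics']).T)[...,:3]
E
python3 - <<'E'
from h import *
for n in('top','side'): grab(n,n+'0')
s=env.observe(); print(s)
for n in('top','side'): print(cams.camera_info(n))
E
```

```text
pics
{'time_s': 0.1, 'q': array([ 6.43830675e+01,  2.18385310e+01,  7.43786542e+01,  2.04875810e-03,
        8.38579169e+01, -1.23348674e+01]), 'qvel': array([-0.01659806, -0.04019357, -0.20001917,  0.00559988,  0.02736053,
       -0.06371185]), 'joint_efforts': array([ 3.91480891e-03, -4.49217904e+01, -2.31658888e+01, -1.94763697e-04,
        3.64565181e-03,  3.48518108e-05]), 'position': array([0.12624395, 0.53508049, 0.24977071]), 'tool_rot': array([[ 2.29748464e-01,  9.73249857e-01, -5.98775261e-04],
       [ 9.73249209e-01, -2.29749028e-01, -1.16656318e-03],
       [-1.27292548e-03, -3.14741451e-04, -9.99999140e-01]]), 'ft_force': array([-0.23046959, -0.45281099,  0.35234901]), 'wrist_torque': array([-0.01714645,  0.03815959, -0.01242257]), 'grip_width': 0.08538876684026916}
{'fx': 488.91598128497213, 'fy': 488.91598128497213, 'cx': 320.7453333632287, 'cy': 205.77417713357394, 'extrinsics': array([[ 0.01114521, -0.99711028,  0.07514574,  0.34952863],
       [-0.99989974, -0.01176974, -0.00787327, -0.2696745 ],
       [ 0.00873496, -0.07505045, -0.99714148,  1.69258419],
       [ 0.        ,  0.        ,  0.        ,  1.        ]])}
{'fx': 460.8409092791339, 'fy': 460.8409092791339, 'cx': 324.01303484158115, 'cy': 202.2247573811442, 'extrinsics': array([[-0.95037803, -0.20127097,  0.23721634,  0.20324568],
       [-0.311091  ,  0.6197478 , -0.72051027,  0.62039329],
       [-0.0019965 , -0.758553  , -0.65160829,  0.87047691],
       [ 0.        ,  0.        ,  0.        ,  1.        ]])}
```

View pics/top0.png

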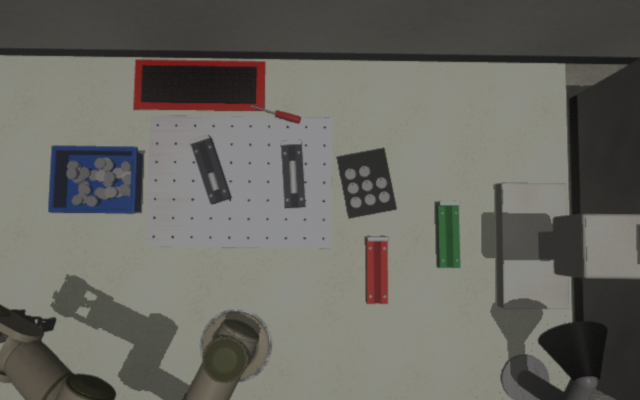

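View pics/side0.png

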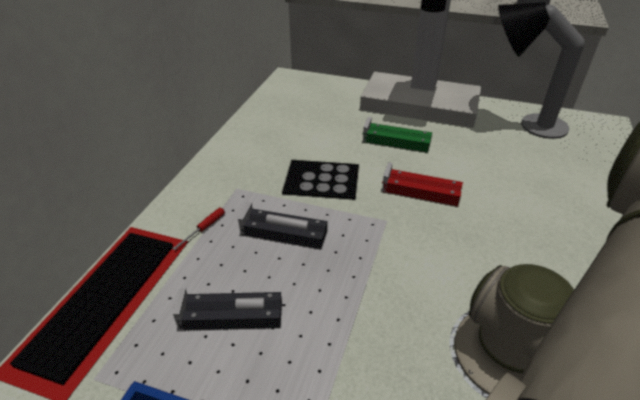

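Candidates in the top view are the right black fixture at (293,176) with what looks like the longer pin, the left black fixture at (211,170) with the shorter pin, and the red (376,270) and green (448,235) decoys. I choose the right black fixture and will check it in a close crop and measure it.

Run:
```python
from h import *
im=cv2.imread('pics/top0.png'); cv2.imwrite('pics/crop0.png',cv2.resize(im[125:220,180:315],None,fx=5.5,fy=5.5,interpolation=cv2.INTER_CUBIC))
g=cv2.cvtColor(im,cv2.COLOR_BGR2GRAY)
P=pts('top',np.load('top0.npy')); v,u=np.indices(g.shape)
for nm,(a,b) in dict(R=(272,312),L=(186,236)).items():
    box=(u>a)&(u<b)&(v>128)&(v<215)
    m=box&(P[...,2]>.025)&(P[...,2]<.075)
    r=cv2.minAreaRect(P[m][:,:2].astype(np.float32)); print(nm,'block',m.sum(),r, np.percentile(P[m][:,2],[5,50,95]))
    hi=box&(P[...,2]>.048)&(P[...,2]<.075)
    n,lab,st,c=cv2.connectedComponentsWithStats(hi.astype(np.uint8))
    for i in range(1,n):
        if st[i,4]>15:
            Q=P[lab==i]; rr=cv2.minAreaRect(Q[:,:2].astype(np.float32)); print(st[i],rr,np.median(Q[:,2]),np.median(Q,0))
```

```text
R block 1374 ((0.58310866355896, -0.1849644035100937), (0.22520975768566132, 0.07011206448078156), 4.181432247161865) [0.03095479 0.04118157 0.06067159]
[280 140  21   6  99] ((0.6871315240859985, -0.1763439029455185), (0.015937458723783493, 0.06768840551376343), 1.9523416757583618) 0.06072697689459705 [ 0.68686959 -0.17636916  0.06072698]
[289 160   9  33 203] ((0.572278618812561, -0.18598826229572296), (0.1099020466208458, 0.023465527221560478), 4.515684127807617) 0.05436302681127003 [ 0.56956107 -0.18714864  0.05436303]
L block 1420 ((0.5967737436294556, 0.09833049774169922), (0.22667840123176575, 0.07200343161821365), 19.427587509155273) [0.02959865 0.03997116 0.05992122]
[188 134  22  11 107] ((0.6942833065986633, 0.133160799741745), (0.018775735050439835, 0.07053806632757187), 18.49782371520996) 0.060986978714464124 [0.69345166 0.13208768 0.06098698]
[208 172  11  19 114] ((0.5533175468444824, 0.08137737214565277), (0.06220041587948799, 0.029645726084709167), 8.89921760559082) 0.05491806092284768 [0.55196503 0.08122327 0.05491806]
```

View pics/crop0.png

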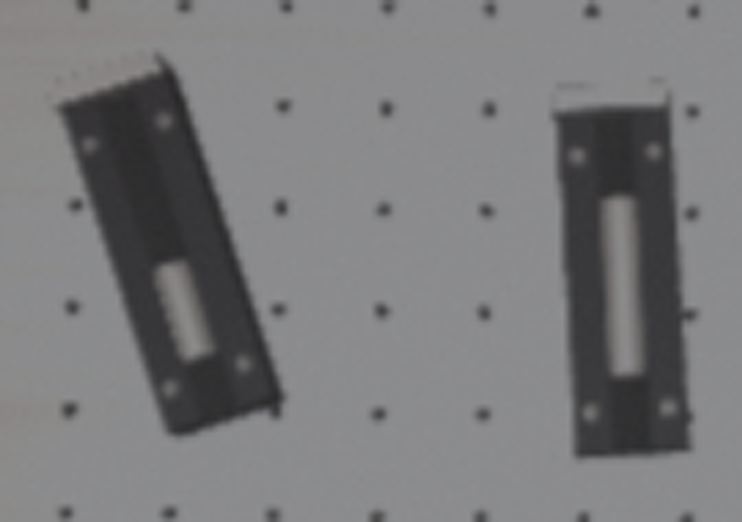

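The crop confirms it. The right fixture (crop ~620,285) holds the 110 mm pin, measured at 110 x 23 mm. The left one holds the short pin (62 mm). Both stops are at the far end, the groove heading is about +4.4° and the gap to the stop is about 53 mm. I'll turn, shut the gripper, and move to behind the pin.

>>> step_arm([
  {"xyz": [0,0,0],"turn": [0,0,-0.77],"gripper": -1},
  {"xyz": [0,0,0],"turn": [0,0,-0.77],"gripper": -1},
  {"xyz": [0,0,0],"turn": [0,0,-0.77],"gripper": -1},
  {"xyz": [0,0,0],"turn": [0,0,-0.77],"gripper": -1},
  {"xyz": [0,0,0],"turn": [0,0,-0.77],"gripper": -1},
  {"xyz": [-0.4,0.3,0],"turn": [0,0,0],"gripper": -1},
  {"xyz": [-0.8,0.5,0],"turn": [0,0,0],"gripper": -1},
  {"xyz": [-0.8,0.5,0],"turn": [0,0,0],"gripper": -1},
  {"xyz": [-0.8,0.5,0],"turn": [0,0,0],"gripper": -1},
  {"xyz": [-0.8,0.5,0],"turn": [0,0,0],"gripper": -1},
  {"xyz": [-0.8,0.5,0],"turn": [0,0,0],"gripper": -1},
  {"xyz": [-0.8,0.5,0],"turn": [0,0,0],"gripper": -1},
  {"xyz": [-0.8,0.5,0],"turn": [0,0,0],"gripper": -1},
  {"xyz": [-0.8,0.4,0],"turn": [0,0,0],"gripper": -1},
  {"xyz": [-0.8,0.4,0],"turn": [0,0,0],"gripper": -1},
  {"xyz": [-0.8,0.4,0],"turn": [0,0,0],"gripper": -1},
  {"xyz": [-0.8,0.4,0],"turn": [0,0,0],"gripper": -1},
  {"xyz": [-0.8,0.4,0],"turn": [0,0,0],"gripper": -1},
  {"xyz": [-0.8,0.2,0],"turn": [0,0,0],"gripper": -1},
  {"xyz": [0,0,0],"turn": [0,0,0],"gripper": -1},
])

```text
time_s: 1.77
position: [0.4003, 0.1187, 0.25]
tool_rot: [[-0.071, 0.997, -0.0], [0.997, 0.071, -0.001], [-0.001, -0.0, -1.0]]
ft_force: [1.1, 0.7, -0.5]
grip_width: -0.0
```

>>> step_arm([
  {"xyz": [-0.4,0.1,0],"turn": [0,0,0],"gripper": -1},
  {"xyz": [-0.8,0.1,0],"turn": [0,0,0],"gripper": -1},
  {"xyz": [-0.8,0.1,0],"turn": [0,0,0],"gripper": -1},
  {"xyz": [-0.8,0.1,0],"turn": [0,0,0],"gripper": -1},
  {"xyz": [-0.8,0.1,0],"turn": [0,0,0],"gripper": -1},
  {"xyz": [-0.8,0.1,0],"turn": [0,0,0],"gripper": -1},
  {"xyz": [-0.8,0.1,0],"turn": [0,0,0],"gripper": -1},
  {"xyz": [-0.8,0.1,0.2],"turn": [0,0,0],"gripper": -1},
  {"xyz": [-0.8,0.1,0.3],"turn": [0,0,0],"gripper": -1},
  {"xyz": [-0.6,0.1,0.4],"turn": [0,0,0],"gripper": -1},
  {"xyz": [-0.32,0.1,0.5],"turn": [0,0,0],"gripper": -1},
  {"xyz": [0,0,0.6],"turn": [0,0,0],"gripper": -1},
  {"xyz": [0,0,0.6],"turn": [0,0,0],"gripper": -1},
  {"xyz": [0,0,0.4],"turn": [0,0,0],"gripper": -1},
  {"xyz": [0,0,0.2],"turn": [0,0,0],"gripper": -1},
  {"xyz": [0,0,0],"turn": [0,0,0],"gripper": -1},
])

```text
time_s: 3.1
position: [0.4654, -0.181, 0.1209]
tool_rot: [[-0.076, 0.997, -0.003], [0.997, 0.076, 0.002], [0.002, -0.003, -1.0]]
ft_force: [-0.2, -0.0, -0.1]
grip_width: 0.0002
```

Run:
```python
from h import *
s=env.observe(); print(s['time_s'],s['position'],s['tool_rot'],s['ft_force'])
im,d=grab('side','side1'); P=pts('side',d)
cv2.imwrite('pics/crop1.png',cv2.resize(im[130:270,200:370,::-1],None,fx=4,fy=4,interpolation=cv2.INTER_CUBIC))
p=s['position']; m=(np.abs(P[...,0]-p[0])<.03)&(np.abs(P[...,1]-p[1])<.03)&(P[...,2]>.045)&(P[...,2]<.2)&(d>0)
Q=P[m]; print(len(Q)); 
for z in np.arange(.05,.2,.01):
    q=Q[abs(Q[:,2]-z)<.005]
    if len(q): print(round(z,3),len(q),q.min(0)[:2],q.max(0)[:2])
```

```text
3.1 [ 0.46539083 -0.18104852  0.12089168] [[-0.07637978  0.99707485 -0.00280685]
 [ 0.99707638  0.0763855   0.00198911]
 [ 0.0021977  -0.00264671 -0.99999408]] [-0.2233319  -0.03918658 -0.11415466]
214
0.1 5 [ 0.45777026 -0.17720435] [ 0.47377976 -0.17462494]
0.11 23 [ 0.45264873 -0.19261181] [ 0.47175872 -0.16703339]
0.12 28 [ 0.45287277 -0.19295456] [ 0.47075281 -0.16539339]
0.13 23 [ 0.45340153 -0.18880885] [ 0.47066608 -0.1635754 ]
0.14 3 [ 0.45220563 -0.1891743 ] [ 0.45446196 -0.17395118]
0.15 23 [ 0.44905635 -0.21027486] [ 0.47019877 -0.1510725 ]
0.16 11 [ 0.45053713 -0.17212543] [ 0.4571675  -0.15317414]
0.17 32 [ 0.44692049 -0.194273  ] [ 0.47957146 -0.16444251]
0.18 25 [ 0.44729031 -0.1956138 ] [ 0.47933863 -0.15654033]
0.19 22 [ 0.4454636  -0.19325655] [ 0.48009709 -0.15185828]
0.2 19 [ 0.44489498 -0.19371865] [ 0.48206998 -0.15172145]
```

View pics/crop1.png

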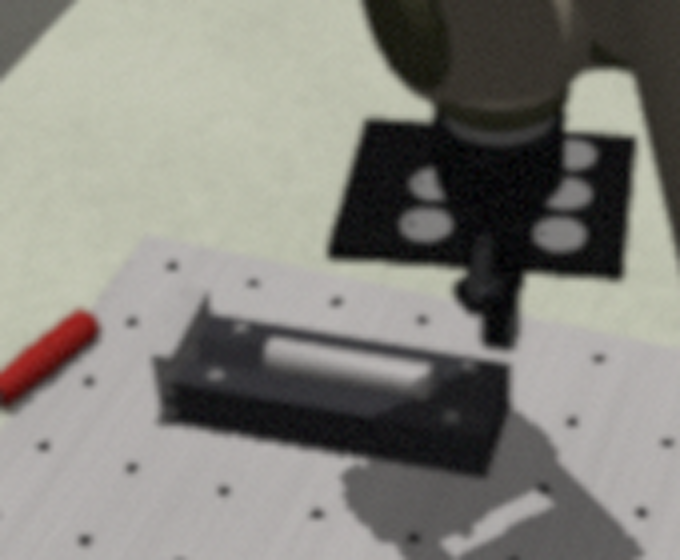

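The crop shows the shut fingertips hovering just behind the open end of the long pin's fixture (crop ~500,335), with the pin still where it was. Next I centre on the axis and go down to tip height 45 mm.

>>> step_arm([
  {"xyz": [-0.33,0,0.3],"turn": [0,0,0],"gripper": -1},
  {"xyz": [0,0,0.4],"turn": [0,0,0],"gripper": -1},
  {"xyz": [0,0,0.4],"turn": [0,0,0],"gripper": -1},
  {"xyz": [0,0,0.2],"turn": [0,0,0],"gripper": -1},
  {"xyz": [0,0,0.1],"turn": [0,0,0],"gripper": -1},
  {"xyz": [0,0,0],"turn": [0,0,0],"gripper": -1},
  {"xyz": [0,0,0],"turn": [0,0,0],"gripper": -1},
])

```text
time_s: 3.73
position: [0.4674, -0.195, 0.0672]
tool_rot: [[-0.076, 0.997, 0.001], [0.997, 0.076, -0.001], [-0.001, 0.001, -1.0]]
ft_force: [-0.2, -0.1, -0.1]
grip_width: 0.0001
```

>>> step_arm([
  {"xyz": [0,0.15,0.06],"turn": [0,0,0],"gripper": -1},
  {"xyz": [0,0.2,0],"turn": [0,0,0],"gripper": -1},
  {"xyz": [0,0.2,0],"turn": [0,0,0],"gripper": -1},
  {"xyz": [0,0.15,0],"turn": [0,0,0],"gripper": -1},
  {"xyz": [0,0.05,0],"turn": [0,0,0],"gripper": -1},
  {"xyz": [0,0.05,0],"turn": [0,0,0],"gripper": -1},
  {"xyz": [0,0.05,0],"turn": [0,0,0],"gripper": -1},
  {"xyz": [0,0.05,0],"turn": [0,0,0],"gripper": -1},
  {"xyz": [0,0.05,0],"turn": [0,0,0],"gripper": -1},
  {"xyz": [0,0.05,0],"turn": [0,0,0],"gripper": -1},
  {"xyz": [0,0.05,0],"turn": [0,0,0],"gripper": -1},
  {"xyz": [0,0.05,0],"turn": [0,0,0],"gripper": -1},
])

```text
time_s: 4.73
position: [0.5106, -0.1916, 0.0639]
tool_rot: [[-0.076, 0.997, -0.001], [0.997, 0.076, 0.0], [0.0, -0.001, -1.0]]
ft_force: [-1.9, -1.3, 0.4]
grip_width: 0.0002
```

>>> step_arm([
  {"xyz": [0,0.07,0],"turn": [0,0,0],"gripper": -1},
  {"xyz": [0,0.07,0],"turn": [0,0,0],"gripper": -1},
  {"xyz": [0,0.07,0],"turn": [0,0,0],"gripper": -1},
  {"xyz": [0,0.07,0],"turn": [0,0,0],"gripper": -1},
  {"xyz": [0,0.07,0],"turn": [0,0,0],"gripper": -1},
  {"xyz": [0,0.07,0],"turn": [0,0,0],"gripper": -1},
  {"xyz": [0,0.07,0],"turn": [0,0,0],"gripper": -1},
  {"xyz": [0,0.07,0],"turn": [0,0,0],"gripper": -1},
  {"xyz": [0,0.07,0],"turn": [0,0,0],"gripper": -1},
  {"xyz": [0,0.07,0],"turn": [0,0,0],"gripper": -1},
  {"xyz": [0,0.07,0],"turn": [0,0,0],"gripper": -1},
  {"xyz": [0,0.07,0],"turn": [0,0,0],"gripper": -1},
])

```text
time_s: 5.73
position: [0.5446, -0.189, 0.0639]
tool_rot: [[-0.076, 0.997, 0.0], [0.997, 0.076, -0.0], [-0.0, 0.0, -1.0]]
ft_force: [-2.3, -1.1, 0.5]
grip_width: 0.0001
```

Run:
```python
from h import *
s=env.observe(); print(s['time_s'],s['position'],s['ft_force'])
im,d=grab('side','side2'); P=pts('side',d)
cv2.imwrite('pics/crop2.png',cv2.resize(im[150:260,210:350,::-1],None,fx=5,fy=5,interpolation=cv2.INTER_CUBIC))
```

```text
5.7333 [ 0.54459299 -0.18901955  0.06393159] [-2.28194382 -1.08710732  0.5498187 ]
```

View pics/crop2.png

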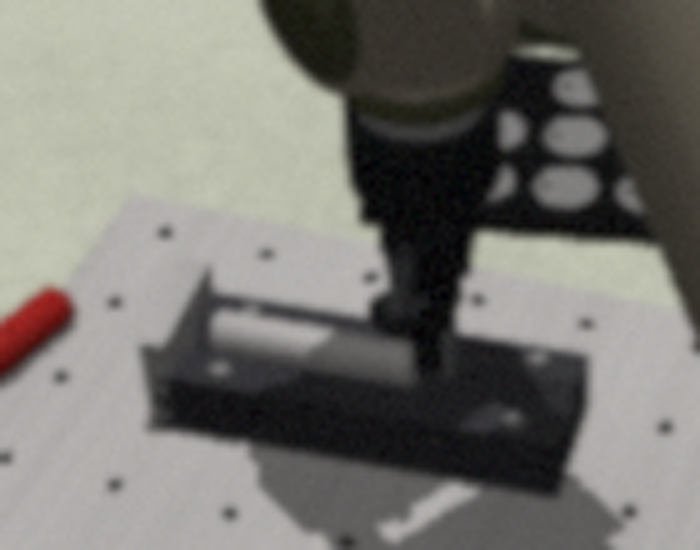

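The crop shows the pin sliding in its groove, its front end at (215,330) a little short of the stop and the finger at its rear (430,370). The pushing force is about 2.5 N. From here I go slowly and watch the force.

>>> step_arm([
  {"xyz": [0,0.04,0],"turn": [0,0,0],"gripper": -1},
  {"xyz": [0,0.04,0],"turn": [0,0,0],"gripper": -1},
  {"xyz": [0,0.04,0],"turn": [0,0,0],"gripper": -1},
  {"xyz": [0,0.04,0],"turn": [0,0,0],"gripper": -1},
  {"xyz": [0,0.04,0],"turn": [0,0,0],"gripper": -1},
  {"xyz": [0,0.03,0],"turn": [0,0,0],"gripper": -1},
  {"xyz": [0,0,0],"turn": [0,0,0],"gripper": -1},
])

```text
time_s: 6.37
position: [0.5538, -0.1883, 0.0639]
tool_rot: [[-0.076, 0.997, 0.0], [0.997, 0.076, -0.0], [-0.0, 0.0, -1.0]]
ft_force: [-0.8, -1.2, 0.2]
grip_width: 0.0001
```

>>> step_arm([
  {"xyz": [0,0.025,0],"turn": [0,0,0],"gripper": -1},
  {"xyz": [0,0.025,0],"turn": [0,0,0],"gripper": -1},
  {"xyz": [0,0,0],"turn": [0,0,0],"gripper": -1},
])

```text
time_s: 6.62
position: [0.5556, -0.1881, 0.0639]
tool_rot: [[-0.076, 0.997, 0.0], [0.997, 0.076, 0.0], [0.0, 0.0, -1.0]]
ft_force: [-1.3, -0.1, 1.4]
grip_width: -0.0002
```

>>> step_arm([
  {"xyz": [0,0.025,0],"turn": [0,0,0],"gripper": -1},
  {"xyz": [0,0,0],"turn": [0,0,0],"gripper": -1},
])

```text
time_s: 6.78
position: [0.5566, -0.1881, 0.0639]
tool_rot: [[-0.076, 0.997, 0.0], [0.997, 0.076, -0.0], [-0.0, 0.0, -1.0]]
ft_force: [-2.5, -0.3, 0.4]
grip_width: 0.0002
```

>>> step_arm([
  {"xyz": [0,0.025,0],"turn": [0,0,0],"gripper": -1},
  {"xyz": [0,0.025,0],"turn": [0,0,0],"gripper": -1},
  {"xyz": [0,0,0],"turn": [0,0,0],"gripper": -1},
])

```text
time_s: 7.03
position: [0.5587, -0.1879, 0.0639]
tool_rot: [[-0.076, 0.997, 0.0], [0.997, 0.076, -0.0], [-0.0, 0.0, -1.0]]
ft_force: [-1.6, 0.1, 0.8]
grip_width: 0.0003
```

>>> step_arm([
  {"xyz": [0,0.025,0],"turn": [0,0,0],"gripper": -1},
  {"xyz": [0,0,0],"turn": [0,0,0],"gripper": -1},
])

```text
time_s: 7.2
position: [0.5595, -0.1878, 0.0639]
tool_rot: [[-0.076, 0.997, -0.0], [0.997, 0.076, -0.0], [0.0, -0.0, -1.0]]
ft_force: [-2.2, -1.8, 1.7]
grip_width: 0.0001
```

>>> step_arm([
  {"xyz": [0,0.025,0],"turn": [0,0,0],"gripper": -1},
  {"xyz": [0,0,0],"turn": [0,0,0],"gripper": -1},
])

```text
time_s: 7.37
position: [0.5595, -0.1878, 0.0639]
tool_rot: [[-0.076, 0.997, -0.003], [0.997, 0.076, 0.0], [0.0, -0.003, -1.0]]
ft_force: [-7.6, -2.1, 3.8]
grip_width: 0.0
```

>>> step_arm([
  {"xyz": [0,0.025,0],"turn": [0,0,0],"gripper": -1},
  {"xyz": [0,0,0],"turn": [0,0,0],"gripper": -1},
])

```text
time_s: 7.53
position: [0.5596, -0.1878, 0.0639]
tool_rot: [[-0.076, 0.997, -0.005], [0.997, 0.076, 0.0], [0.001, -0.005, -1.0]]
ft_force: [-12.1, -2.9, 6.3]
grip_width: -0.0002
```

Run:
```python
from h import *
s=env.observe(); print(s['time_s'],s['position'],s['ft_force'])
im,d=grab('side','side3')
cv2.imwrite('pics/crop3.png',cv2.resize(im[190:250,225:325,::-1],None,fx=7,fy=7,interpolation=cv2.INTER_CUBIC))
```

```text
7.5333 [ 0.55964242 -0.18778827  0.06387845] [-12.12996985  -2.89416682   6.2571078 ]
```

View pics/crop3.png

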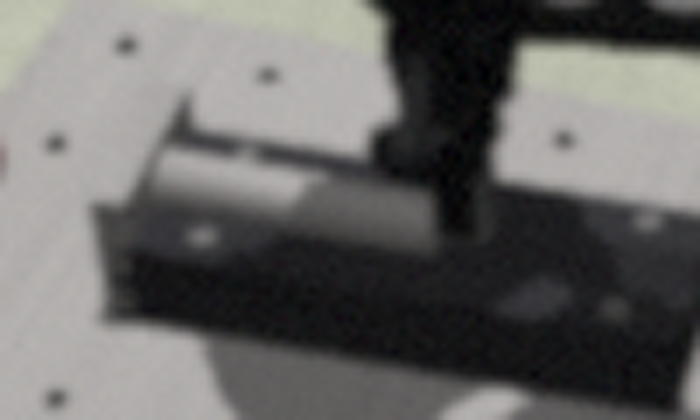

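The crop shows the pin's front end against the stop (~155,185). The force rose to 12 N and the tool stopped moving, so the pin is home. Back off along the groove, then up.

>>> step_arm([
  {"xyz": [0,-0.05,0],"turn": [0,0,0],"gripper": -1},
  {"xyz": [0,-0.1,0],"turn": [0,0,0],"gripper": -1},
  {"xyz": [0,-0.2,0],"turn": [0,0,0],"gripper": -1},
  {"xyz": [0,-0.3,0],"turn": [0,0,0],"gripper": -1},
  {"xyz": [0,-0.3,0],"turn": [0,0,0],"gripper": -1},
  {"xyz": [0,-0.2,-0.4],"turn": [0,0,0],"gripper": -1},
  {"xyz": [0,-0.5,-0.8],"turn": [0,0,0],"gripper": -1},
  {"xyz": [0,-0.8,-0.5],"turn": [0,0,0],"gripper": -1},
  {"xyz": [0,-0.8,-0.5],"turn": [0,0,0],"gripper": -1},
  {"xyz": [0,-0.5,-0.5],"turn": [0,0,0],"gripper": -1},
  {"xyz": [0,0,0],"turn": [0,0,0],"gripper": -1},
])

```text
time_s: 8.5
position: [0.4099, -0.1995, 0.1751]
tool_rot: [[-0.075, 0.997, 0.004], [0.997, 0.075, -0.003], [-0.004, 0.003, -1.0]]
ft_force: [1.2, -0.5, 1.0]
grip_width: -0.0003
```

Run:
```python
from h import *
s=env.observe(); print(s['time_s'],s['position'],s['ft_force'])
im,d=grab('top','top4')
cv2.imwrite('pics/crop4.png',cv2.resize(im[125:220,180:315,::-1],None,fx=5.5,fy=5.5,interpolation=cv2.INTER_CUBIC))
P=pts('top',d); v,u=np.indices(d.shape)
for nm,(a,b) in dict(R=(278,304),L=(186,236)).items():
    hi=(u>a)&(u<b)&(v>128)&(v<215)&(P[...,2]>.048)&(P[...,2]<.075)
    Q=P[hi]; print(nm,len(Q))
    n,lab,st,c=cv2.connectedComponentsWithStats(hi.astype(np.uint8))
    for i in range(1,n):
        if st[i,4]>15: Q=P[lab==i]; print(st[i],cv2.minAreaRect(Q[:,:2].astype(np.float32)),np.median(Q,0))
q=cv2.imread('pics/side3.png')
```

```text
8.5 [ 0.40988316 -0.19946839  0.17507029] [ 1.19165688 -0.45713498  0.96672491]
R 305
[280 140  21  37 290] ((0.6335700154304504, -0.17433354258537292), (0.0678088590502739, 0.12411631643772125), 87.80402374267578) [ 0.6510934  -0.18113821  0.05671278]
L 237
[188 134  22  11 109] ((0.6942802667617798, 0.1334071159362793), (0.017460064962506294, 0.0709509551525116), 16.390493392944336) [0.69396958 0.13275558 0.05967762]
[208 172  11  19 115] ((0.553318440914154, 0.08187821507453918), (0.06151978299021721, 0.02355148456990719), 20.467729568481445) [0.55224259 0.08148538 0.05508979]
```

View pics/crop4.png

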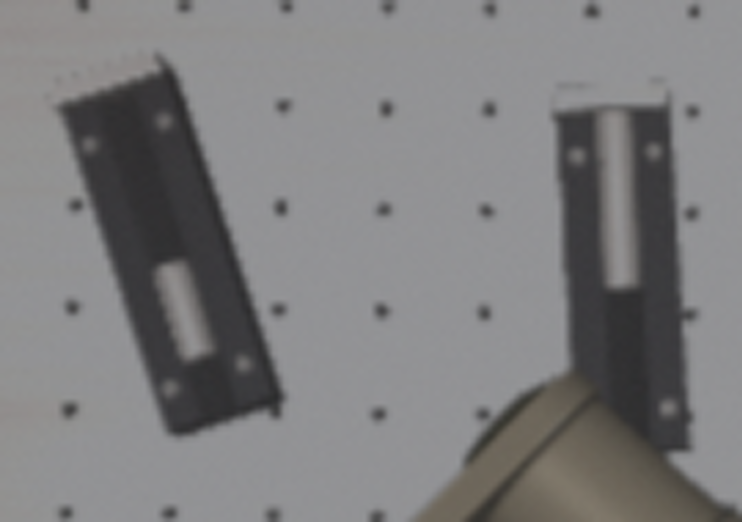

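The crop shows the long pin touching the stop at (615,108). It now forms one blob with the stop, 124 mm long (110 + 14), so there is no gap. The short pin has not moved (within 0.5 mm). I'm handing the job in.

```bash
python3 -c "
from rig import order; print(order.close_job())"
```

```text
the job is handed in; nothing more can be done
None
```

I pushed the longer pin (right-hand black fixture) along its groove with the shut fingertips until it met the end stop. I then backed off along the groove, lifted clear and handed the job in at about 8.5 s; no verdict was reported.

- **Contact:** sliding took about 1–3 N. At the stop the tool stopped moving and the force rose to about 12 N.
- **Long pin:** the top-view depth, taken after release, shows pin and stop as one piece 124 mm long (110 + 14 mm), so there is no gap. In the picture it lies straight in its groove. I did not measure its height or angle separately.
- **Short pin:** its centre measures within 0.5 mm of the start.
- **Checks:** none failed. The one odd reading was the angle fitted to the short pin, 8.9° at first and 20.5° later. I put this down to the coarse depth image, since the picture looks unchanged.

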